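Close the herb chopper and start it against the shelf's stop

ROBOT

A 6-joint arm with a two-finger parallel gripper is mounted at the origin on a cart in front of the work surface, level with it; the furniture and walls round the work are solid. World frame = base frame: x ahead of the robot, y to its left, z up, the work surface at z = 0. Lengths are in m, angles in rad, forces in N, time in s.
With the tool pointing down it reaches from about 0.325 to 1 m from the base axis. Payload 5.1 kg.
Tool frame: the origin (TCP) lies midway between the tips of the shut fingers; the grasp point (between the pads) lies 19 mm behind it; z points along the fingers, y is the direction in which the jaws open and shut (so a half turn about z gives the same grasp; the last joint's range is limited). The gripper opens to 85 mm and grips with 20 to 120 N. Pads are 22 mm wide; open, the fingers measure 114 mm over their backs; the gripper's body (76 mm by 85 mm) begins 54 mm behind the grasp point. The pads swing forward as they close: fully open they stand 13 mm farther back than shut.
Start: joints at [-1.364, 0.124, 1.65, -0, 1.367, -0.083], TCP at [0.186, -0.623, 0.231] pointing down, gripper open.
Joint ranges: [-2.61, 2.61], [-1.02, 2.33], [0.03, 2.71], [-1.35, 4.49], [0.32, 2.68], [-2.91, 2.91]. Speed limits (rad/s): [2.57, 2.57, 3.14, 3.14, 3.14, 3.14].

INTERFACE

Orientations are given as a unit quaternion [w, x, y, z].
In Python, from workcell import arm gives the robot as it stands.
- The arm moves only by the tool servo_tool, never from a script. Its argument "steps" is a list of rows, each an object with "slide": the shift along the tool's x, y, z in mm, a list of three; "delta_rot": the turn, a rotation vector about the tool's x, y, z in degrees, a list of three; "claw": the finger opening in mm, from 0 to 85.4. A call has exactly 10 rows; each row shifts and turns the commanded pose from where the row before left it, along the tool's axes as they then stand; what a row does not reach is not made up. A row lasts 1/8 s, in which the tool goes at most 62.5 mm and 10.7 degrees, less where a joint would pass 70% of its speed; a pose out of reach is approached as far as the arm can. A call with a gripper value outside its range is refused whole. The fingers move at their own pace and stop on an object; "newtons" is the grip in N (left out, the last holds). Time passes only in rows, so rows that do not move let the fingers close, or fill a call up. It gives the time, the measured TCP pose, the force and the opening at its end, in the units of the state.
- arm.observe(): the state, without advancing time (a new reading comes with each control period).
- arm.capture(name): name is "scene" or "top"; returns a dict with "image" (384x512x3 uint8, red, green, blue), "vertical_fov" (degrees; the focal length in pixels is half the picture's height over the tangent of half this angle, whatever the lens; pixels are square), "cx", "cy" (the principal point, pixels), "k1" (the pictures are not rectified: a ray, as slopes to the right and down, at radius r is drawn at 1 + k1 r^2 times it, then the intrinsics apply), "rvec" (rotation vector, rad) and "tvec" (3), from world to camera coordinates, as OpenCV has them. Camera axes: x right, y down, z forward; pixel columns grow to the right and rows downward; lengths in m; the calibration is good to about 2 mm. A picture is of the moment at which its call begins. There is no depth.
- arm.sign_off(): hands the job in, once; it reports no verdict.
The state is a dict: "time_s": time; "joints": joint angles; "joint_vel": joint speeds; "joint_torque": joint torques, N m; "position": TCP position; "tool_rot": TCP orientation; "force": force on the tool from outside, world axes, zero at the start; "torque": the same for the moment, N m; "opening": opening from 0.0 (shut) to 1.0 (fully open).
Only numpy, scipy, OpenCV 4.12 (cv2) and the standard library are available. Lean on these libraries where they do the work, as an engineer would, in place of code of your own. Each camera call takes 0.05 s, during which the arm holds its last target. There are 200 camera calls.

TASK

Put the green lid on the herb chopper so that both holes drop fully over its two pins (either way round). Then, with the lid on, bring the chopper under the low riser shelf until its back stands flush against the stop bar, and only then press the red start button fully in, holding it for about half a second with the chopper braced against the stop, and let it spring out again. Leave the spice jar, the pepper mill and the nut spread jar standing where they are.

Things in the scene. Friction and masses are not known exactly. Their poses are not given: they have to be found in the camera images.
- chopper: loose herb chopper: white base 130 x 130 mm, about 0.6 kg, on slick nylon feet (friction about 0.2). Origin: centre of underside; x points to its back, z up. Front x=-65, back face x=+65. Upright front plinth z=4 to 39, then a panel sloping up and back at 35 degrees from (x=-65, z=39) to (x=-21, z=70) with the start button, then a flat deck at z=70 mm
- chopper_deck (a point): point on the chopper's deck midway between its two pins (chopper x=+20, y=0, z=70 mm); the seated lid's origin lies here. The upright steel pins stand at y=+45 and y=-45 mm from here, 10 mm in diameter, 11 mm tall, tips tapered to 6 mm. Axes as the chopper's
- chopper_back_left (a point): point on the chopper's back face, chopper x=+65, y=+60, z=20 mm
- chopper_back_right (a point): point on the chopper's back face, chopper x=+65, y=-60, z=20 mm
- start_button_top (a point): centre of the red button's top face (28 mm across) on the sloping front panel, at chopper x=-51, y=0, z=66 mm when out; z axis points out of the panel, to the chopper's front and up, 35 degrees from vertical. The button stands 10 mm proud of its black 44 mm collar
- start_button (a joint): travel of the start button along its axis into the panel, m: 0 out, 0.006 fully in; a spring takes about 2.7 N to start it and 9 N to push it fully home, and returns it. Pressing it pushes the chopper backwards as well as down
- lid: loose green lid: plate 84 (x) x 124 (y) x 12 mm, about 0.15 kg, two through holes of 13 mm at y=+45 and -45 mm; on top a solid black handle bar 60 mm long (x), 14 mm wide (y), z=12 to 46 mm. Origin: centre of the plate's underside, z up. Starts flat on the worktop left or right of the chopper (nut spread jar on the other side). Same after a half turn
- riser: fixed low riser shelf on the worktop. Origin at worktop level, middle of the front face of its grey stop bar; x points to the back (away from the robot), y along the bar. Bar 332 mm long, 45 mm high, front face at x=0. Grey side panels at y=-172 and +172 mm (12 mm thick, x=-100 to +40), 200 mm high, carry a wooden board
- spice_jar: bystander: glass spice jar with red cap, 45 mm across, 106 mm tall, upright, beside the mouth of the riser shelf; origin at the centre of its underside
- pepper_mill: bystander: wooden pepper mill, 58 mm across, 130 mm tall, upright, beside the mouth of the riser shelf on the other side from the spice jar; origin at the centre of its underside
- spread_jar: bystander: glass jar of nut spread with a red lid, 62 mm across, 86 mm tall, upright, on the side of the chopper where the lid does not lie; origin at the centre of its underside
- riser_board_edge (a point): middle of the lower front edge of the riser's wooden board, riser x=-130, z=200 mm. Board: x=-130 to +40, y=-181 to +181, z=200 to 216 mm. With the chopper at the stop (its front at riser x=-130) the board overhangs the button, so a gripper cannot come straight down on it; the tool must lean back towards the robot by about 30 degrees
- riser_jars (a point): point on top of the riser's board straight above the stop face (riser x=0, y=0, z=216 mm). Two fixed spice jars, 45 mm across and 106 mm tall, stand on the board at y=+80 and y=-70 mm from here

How it is judged:
By the outcome, as a careful person would: the job done as asked, in the order asked, and still so for the second after the job is handed in, with the robot touching nothing.
It also fails if it takes over 72 s, if anything falls off the work surface, if the arm or the gripper's body presses on something with over 40 N, if the wrist force passes 120 N, or if a joint passes its speed limit or range.

## Working session

There is one attempt and no reset: what is moved stays moved. The work goes in short steps, Python scripts to look and compute and a tool call to move; the robot and the scene stay as the last step left them, time stands still between calls to the robot, and variables do not carry over. Pictures are saved under pics/ and viewed, about 8 in all and at most 12, crops included, and the job is handed in when it is done.

Besides the shell and the picture viewer there is one more tool, called after "Call:" as a command line: name --argument value ..., lists and objects as JSON in quotes. servo_tool: Moves the arm, as the interface text tells. Its arguments: {"type":"object","properties":{"steps":{"type":"array"},"newtons":{"type":"number"}},"required":["steps"]}

```bash
mkdir -p pics; ls; cat > h.py <<'E'
import numpy as np, cv2
from scipy.spatial.transform import Rotation as R
from workcell import arm
def cap(n,f=None):
    c=arm.capture(n)
    if f: cv2.imwrite('pics/'+f,c['image'][:,:,::-1])
    return c
def K(c):
    f=c['image'].shape[0]/2/np.tan(np.radians(c['vertical_fov'])/2)
    return np.array([[f,0,c['cx']],[0,f,c['cy']],[0,0,1.]]),np.array([c['k1'],0,0,0,0.])
def px(c,P):
    k,d=K(c); return cv2.projectPoints(np.array(P,float).reshape(-1,3),np.array(c['rvec']),np.array(c['tvec']),k,d)[0].reshape(-1,2)
def onz(c,uv,z):
    k,d=K(c); uv=np.array(uv,float).reshape(-1,1,2)
    s=cv2.undistortPoints(uv,k,d).reshape(-1,2)
    Rm=cv2.Rodrigues(np.array(c['rvec'],float))[0]; o=-Rm.T@np.array(c['tvec'])
    r=np.c_[s,np.ones(len(s))]@Rm
    z=np.broadcast_to(z,len(s))
    return o+r*((z-o[2])/r[:,2])[:,None]
E
python3 - <<'E'
from h import *
for n in('scene','top'):
    c=cap(n,n+'1.png'); print(n,{k:v for k,v in c.items() if k!='image'})
    Rm=cv2.Rodrigues(np.array(c['rvec'],float))[0];print(-Rm.T@np.array(c['tvec']))
    im=cv2.imread('pics/'+n+'1.png'); cv2.imwrite('pics/'+n+'1b.png',cv2.resize(im,(800,600),interpolation=cv2.INTER_CUBIC))
o=arm.observe();print(o)
E
```

```text
pics
scene {'vertical_fov': 52.589147359390765, 'cx': 256.8919938328414, 'cy': 198.34564571857737, 'k1': -0.05549065889781374, 'rvec': array([ 2.01377655,  0.02119196, -0.01587942]), 'tvec': array([-0.60120683,  0.14107383,  1.1576221 ])}
[ 0.62398709 -0.97178289  0.62267047]
top {'vertical_fov': 57.975298531416556, 'cx': 256.1248293284673, 'cy': 184.03550410853384, 'k1': -0.04038213374102649, 'rvec': array([ 2.10473204, -2.15051517,  0.17583596]), 'tvec': array([0.01183706, 0.61599651, 0.90557741])}
[ 0.45140529 -0.00697754  0.99792126]
{'time_s': 0.1, 'joints': array([-1.36363934e+00,  1.24475100e-01,  1.65155326e+00,  5.39169675e-06,
        1.36754056e+00, -8.25630677e-02]), 'joint_vel': array([-0.00119155, -0.00076347, -0.00415101, -0.00111222,  0.00050106,
       -0.0008183 ]), 'joint_torque': array([ 7.41776003e-04, -4.24931824e+01, -3.66653430e+01, -2.21213708e-05,
        3.99382843e-03,  8.73888439e-06]), 'position': array([ 0.18557369, -0.62235283,  0.23014382]), 'tool_rot': array([-9.86380196e-04,  9.89525717e-01,  1.44353312e-01, -5.88831573e-05]), 'force': array([-0.18925071,  0.53742451,  0.31756854]), 'torque': array([0.05147283, 0.01778485, 0.01208056]), 'opening': 1.003897583008953}
```

View pics/scene1b.png

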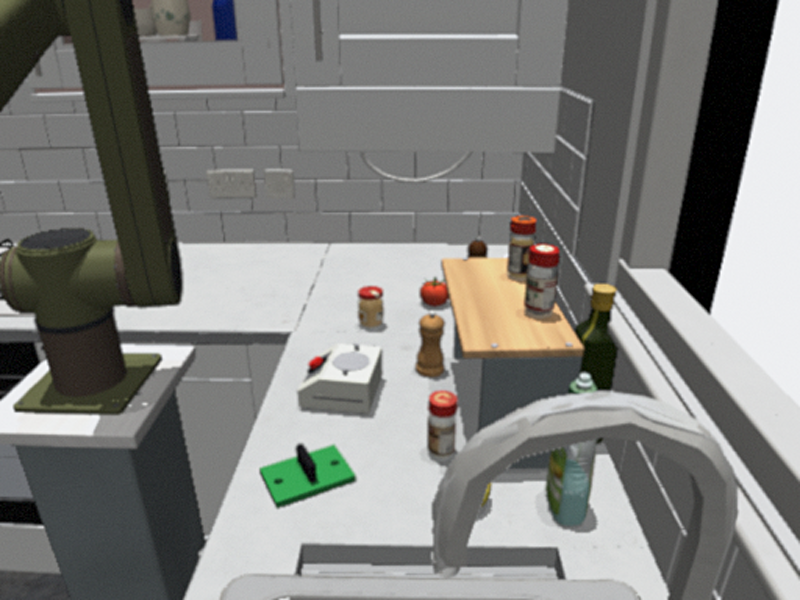

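View pics/top1b.png

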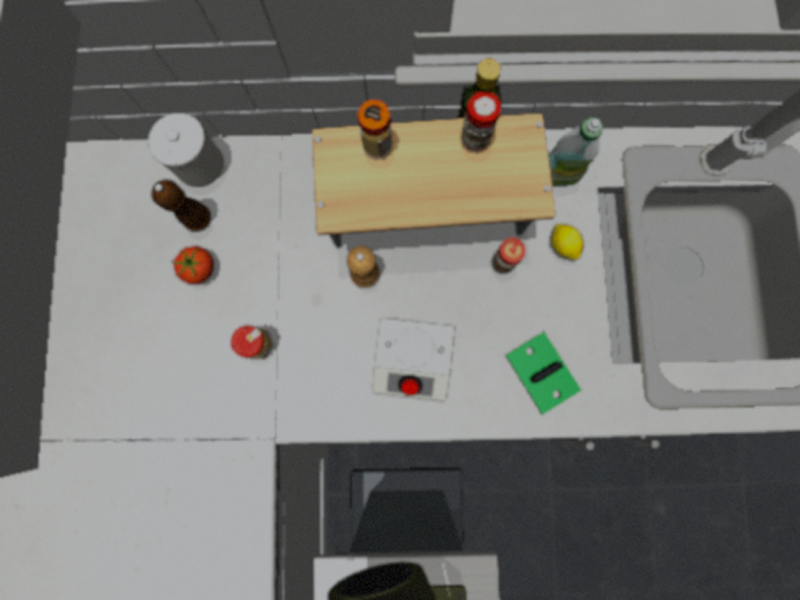

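The scene view shows the lid at right of the chopper, mill and spice jar at the riser mouth; top view (800 px scale): chopper at ~(413,358), lid ~(543,372), mill base ~(365,275), spice jar ~(508,260), board front edge from (318,234) to (553,217).

```bash
python3 - <<'E'
import cv2
im=cv2.imread('pics/top1.png'); cv2.imwrite('pics/topc.png',cv2.resize(im[130:280,195:385],None,fx=4,fy=4,interpolation=cv2.INTER_CUBIC))
E
```

```text
(no output)
```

View pics/topc.png

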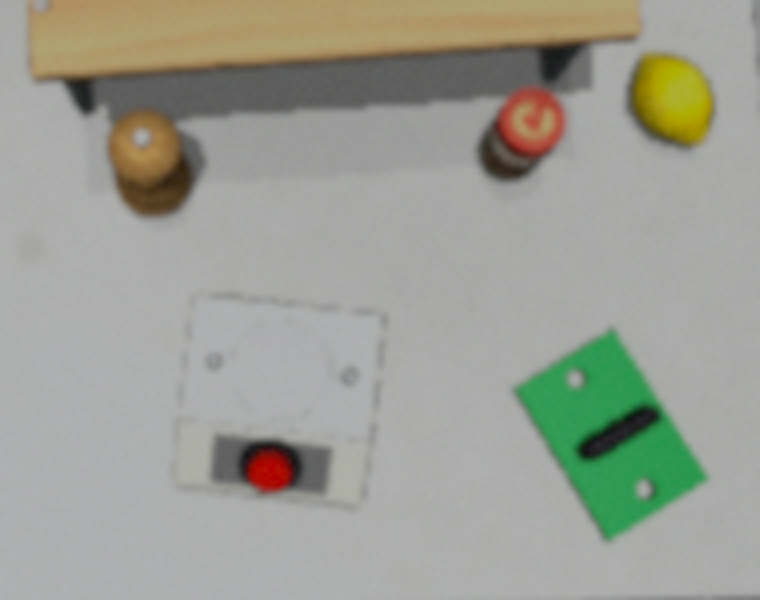

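```bash
cat > m1.py <<'E'
from h import *
c=cap('top')
def q(p,z): return onz(c,np.array(p,float).reshape(-1,2)/4+[194.6,129.6],z)[:,:2]
def show(n,a): print(n,np.round(a*1000,1).tolist())
show('chop back corners',q([(194,293),(386,313)],.07)); 
p=q([(214,360),(349,375)],.081); show('pins',p); d=p[0]-p[1]; print('len',np.linalg.norm(d)*1000,'yaw',np.degrees(np.arctan2(-d[0],d[1])))
f=q([(177,487),(361,507)],.039);show('front',f);d=f[0]-f[1]; print('len',np.linalg.norm(d)*1000,'yaw',np.degrees(np.arctan2(-d[0],d[1])))
l=q([(516,389),(613,330),(707,478),(609,540)],.012);show('lid',l);show('lidc',l.mean(0)[None])
d=(l[0]+l[1]-l[2]-l[3])/2;print(np.linalg.norm(d),'yaw',np.degrees(np.arctan2(-d[0],d[1])))
h=q([(576,379),(646,489)],.012);show('holes',h);show('hm',h.mean(0)[None]);d=h[0]-h[1];print(np.linalg.norm(d),'yaw',np.degrees(np.arctan2(-d[0],d[1])))
show('handle',q([(585,449),(655,413)],.046))
e=q([(33,79),(640,40)],.2);show('board lower',e);d=e[0]-e[1];yr=np.arctan2(-d[0],d[1]);print(np.linalg.norm(d),'yaw',np.degrees(yr))
m=e.mean(0);ax=np.array([np.cos(yr),np.sin(yr)]);print('riser origin',m+.13*ax,'edge mid',m)
show('mill top',q([(143,137)],.13));show('spice top',q([(530,122)],.106)); show('mill base front',q([(155,215)],0));show('spice base front',q([(505,179)],0))
E
python3 m1.py
```

```text
chop back corners [[562.5, 34.6], [546.2, -94.1]]
pins [[516.5, 21.6], [504.7, -67.1]]
len 89.50119998119875 yaw -7.5599487491353266
front [[433.7, 49.5], [417.7, -75.1]]
len 125.69624051469827 yaw -7.292664537172828
lid [[496.2, -189.4], [536.3, -260.8], [430.9, -320.4], [390.2, -248.8]]
lidc [[463.4, -254.8]]
0.12126975177502357 yaw -60.620800283116594
holes [[502.2, -232.3], [424.5, -276.9]]
hm [[463.3, -254.6]]
0.08965568944042114 yaw -60.15656442475979
handle [[453.1, -227.9], [476.1, -277.1]]
board lower [[677.3, 123.0], [693.2, -240.2]]
0.3635711327404861 yaw 2.4997510867045842
riser origin [ 0.81515005 -0.05289687] edge mid [ 0.68527375 -0.05856682]
mill top [[656.9, 63.3]]
spice top [[667.0, -190.7]]
mill base front [[628.9, 65.5]]
spice base front [[650.0, -191.7]]
```

Measurements agree with the given sizes (hole spacing 89.7, pin spacing 89.5, board 363.6 mm). Now a planner helper for rows.

```bash
cat > plan.py <<'E'
from h import *
def Rt(yaw,lean=0): # tool x at yaw, tool pointing down, leaning back towards robot by lean
    return R.from_euler('z',yaw,degrees=True)*R.from_euler('y',-lean,degrees=True)*R.from_euler('x',180,degrees=True)
def plan(p,yaw,lean=0,n=10,frm=None):
    o=arm.observe()
    p0,r0=(o['position'],R.from_quat(np.roll(o['tool_rot'],-1))) if frm is None else (np.array(frm[0]),Rt(*frm[1:]))
    r1=Rt(yaw,lean); rv=(r0.inv()*r1).as_rotvec()
    d=(np.array(p)-p0)/n; 
    print('rot/row',np.round(np.degrees(rv)/n,2))
    for i in range(n): print(np.round((r0*R.from_rotvec(rv*i/n)).inv().apply(d)*1000,1).tolist())
def st():
    o=arm.observe();r=R.from_quat(np.roll(o['tool_rot'],-1));x=r.apply([1,0,0]);z=r.apply([0,0,1])
    print(round(o['time_s'],2),np.round(o['position']*1000,1),'yaw %.2f'%np.degrees(np.arctan2(x[1],x[0])),'z',np.round(z,3),'F',np.round(o['force'],1),'open',round(o['opening']*85.4,1))
E
python3 -c "
from plan import *
st(); plan([.4633,-.2546,.12],-60.3)"
```

```text
0.15 [ 185.6 -622.4  230.3] yaw 16.60 z [-0.     0.002 -1.   ] F [-0.5 -0.4  0.6] open 85.3
rot/row [-0.01  0.01  7.69]
[37.1, -27.3, 11.1]
[33.1, -32.0, 11.1]
[28.5, -36.2, 11.1]
[23.4, -39.7, 11.1]
[17.9, -42.4, 11.1]
[12.1, -44.5, 11.1]
[6.0, -45.7, 11.1]
[-0.1, -46.1, 11.1]
[-6.3, -45.6, 11.0]
[-12.4, -44.4, 11.0]
```

Call:
servo_tool --steps '[{"slide":[37.1,-27.3,11.1],"delta_rot":[0,0,7.69],"claw":50},{"slide":[33.1,-32,11.1],"delta_rot":[0,0,7.69],"claw":50},{"slide":[28.5,-36.2,11.1],"delta_rot":[0,0,7.69],"claw":50},{"slide":[23.4,-39.7,11.1],"delta_rot":[0,0,7.69],"claw":50},{"slide":[17.9,-42.4,11.1],"delta_rot":[0,0,7.69],"claw":50},{"slide":[12.1,-44.5,11.1],"delta_rot":[0,0,7.69],"claw":50},{"slide":[6,-45.7,11.1],"delta_rot":[0,0,7.69],"claw":50},{"slide":[-0.1,-46.1,11.1],"delta_rot":[0,0,7.69],"claw":50},{"slide":[-6.3,-45.6,11],"delta_rot":[0,0,7.69],"claw":50},{"slide":[-12.4,-44.4,11],"delta_rot":[0,0,7.69],"claw":50}]'

```text
time_s: 1.4
position: [0.4638, -0.2537, 0.12]
tool_rot: [-0.0, 0.864, -0.504, -0.0]
force: [0.3, -0.8, -0.1]
opening: 0.584
```

```bash
python3 -c "
from plan import *
st(); plan([.4633,-.2546,.019],-60.3,n=8)
cap('scene','s2.png');cap('top','t2.png')
a=cv2.imread('pics/s2.png')[250:340,140:260];b=cv2.imread('pics/t2.png')[190:280,300:420]
cv2.imwrite('pics/c2.png',cv2.resize(np.hstack([a,b]),None,fx=3.3,fy=3.3,interpolation=cv2.INTER_CUBIC))"
```

```text
1.4 [ 463.8 -253.7  120. ] yaw -60.55 z [-0.  0. -1.] F [ 0.3 -0.8 -0.1] open 49.8
rot/row [ 0.    0.   -0.03]
[0.1, 0.1, 12.6]
[0.1, 0.1, 12.6]
[0.1, 0.1, 12.6]
[0.1, 0.1, 12.6]
[0.1, 0.1, 12.6]
[0.1, 0.1, 12.6]
[0.1, 0.1, 12.6]
[0.1, 0.1, 12.6]
```

View pics/c2.png

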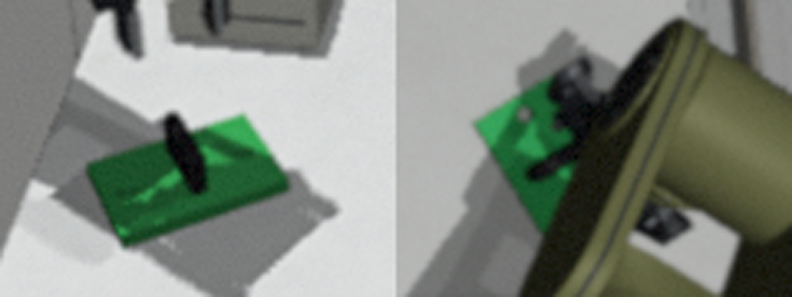

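The gripper is above the handle; the lid is where measured. Descend and close.

Call:
servo_tool --steps '[{"slide":[0.1,0.1,15],"delta_rot":[0,0,0],"claw":50},{"slide":[0,0,15],"delta_rot":[0,0,0],"claw":50},{"slide":[0,0,15],"delta_rot":[0,0,0],"claw":50},{"slide":[0,0,15],"delta_rot":[0,0,0],"claw":50},{"slide":[0,0,15],"delta_rot":[0,0,0],"claw":50},{"slide":[0,0,15],"delta_rot":[0,0,0],"claw":50},{"slide":[0,0,11],"delta_rot":[0,0,0],"claw":40},{"slide":[0,0,0],"delta_rot":[0,0,0],"claw":20},{"slide":[0,0,0],"delta_rot":[0,0,0],"claw":5},{"slide":[0,0,0],"delta_rot":[0,0,0],"claw":5}]' --newtons 40

```text
time_s: 2.75
position: [0.4634, -0.2554, 0.02]
tool_rot: [0.0, 0.865, -0.502, 0.0]
force: [0.7, 0.9, -1.5]
opening: 0.156
```

Call:
servo_tool --steps '[{"slide":[0,0,0],"delta_rot":[0,0,0],"claw":5},{"slide":[0,0,0],"delta_rot":[0,0,0],"claw":5},{"slide":[0,0,-10],"delta_rot":[0,0,0],"claw":5},{"slide":[0,0,-25],"delta_rot":[0,0,0],"claw":5},{"slide":[0,0,-30],"delta_rot":[0,0,0],"claw":5},{"slide":[0,0,-30],"delta_rot":[0,0,0],"claw":5},{"slide":[0,0,-30],"delta_rot":[0,0,0],"claw":5},{"slide":[0,0,0],"delta_rot":[0,0,0],"claw":5},{"slide":[0,0,0],"delta_rot":[0,0,0],"claw":5},{"slide":[0,0,0],"delta_rot":[0,0,0],"claw":5}]'

```text
time_s: 4.0
position: [0.4622, -0.2546, 0.1425]
tool_rot: [-0.0, 0.865, -0.502, -0.002]
force: [-0.3, 0.1, -2.1]
opening: 0.149
```

```bash
python3 -c "
from plan import *
st(); plan([.5106,-.0228,.143],-7.5)
cap('scene','s3.png');cap('top','t3.png')
a=cv2.imread('pics/s3.png')[180:330,130:290];b=cv2.imread('pics/t3.png')[150:300,230:390]
cv2.imwrite('pics/c3.png',cv2.resize(np.hstack([a,b]),None,fx=2.5,fy=2.5,interpolation=cv2.INTER_CUBIC))"
```

```text
4.0 [ 462.2 -254.6  142.5] yaw -60.30 z [-0.003  0.002 -1.   ] F [-0.3  0.1 -2.1] open 12.8
rot/row [-0.    0.02 -5.28]
[-17.7, -15.7, -0.0]
[-16.2, -17.3, -0.0]
[-14.6, -18.7, -0.0]
[-12.8, -19.9, -0.0]
[-10.9, -21.0, -0.0]
[-8.9, -21.9, -0.0]
[-6.8, -22.7, -0.0]
[-4.7, -23.2, -0.0]
[-2.6, -23.5, -0.0]
[-0.4, -23.7, -0.0]
```

View pics/c3.png

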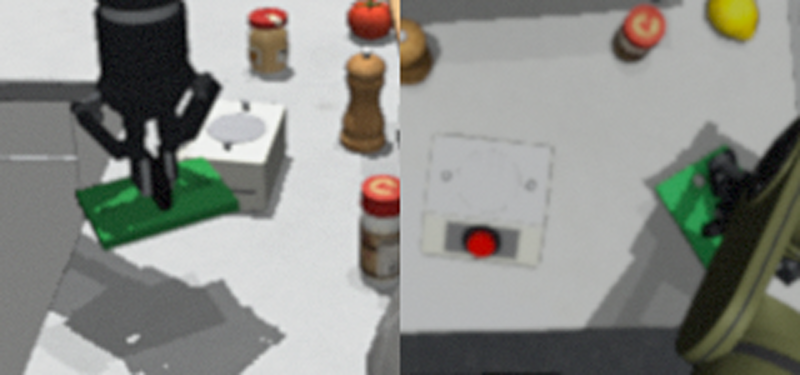

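Lid is held level at 4.0 s; the chopper is unmoved. Carry it over the pins.

Call:
servo_tool --steps '[{"slide":[-17.7,-15.7,0],"delta_rot":[0,0,-5.28],"claw":5},{"slide":[-16.2,-17.3,0],"delta_rot":[0,0,-5.28],"claw":5},{"slide":[-14.6,-18.7,0],"delta_rot":[0,0,-5.28],"claw":5},{"slide":[-12.8,-19.9,0],"delta_rot":[0,0,-5.28],"claw":5},{"slide":[-10.9,-21,0],"delta_rot":[0,0,-5.28],"claw":5},{"slide":[-8.9,-21.9,0],"delta_rot":[0,0,-5.28],"claw":5},{"slide":[-6.8,-22.7,0],"delta_rot":[0,0,-5.28],"claw":5},{"slide":[-4.7,-23.2,0],"delta_rot":[0,0,-5.28],"claw":5},{"slide":[-2.6,-23.5,0],"delta_rot":[0,0,-5.28],"claw":5},{"slide":[-0.4,-23.7,0],"delta_rot":[0,0,-5.28],"claw":5}]'

```text
time_s: 5.35
position: [0.5113, -0.0227, 0.1437]
tool_rot: [-0.0, 0.998, -0.064, -0.001]
force: [-0.4, 0.1, -1.7]
opening: 0.155
```

Call:
servo_tool --steps '[{"slide":[0,0,10],"delta_rot":[0,0,0],"claw":5},{"slide":[0,0,10],"delta_rot":[0,0,0],"claw":5},{"slide":[0,0,5],"delta_rot":[0,0,0],"claw":5},{"slide":[0,0,5],"delta_rot":[0,0,0],"claw":5},{"slide":[0,0,0],"delta_rot":[0,0,0],"claw":5},{"slide":[0,0,0],"delta_rot":[0,0,0],"claw":5},{"slide":[0,0,0],"delta_rot":[0,0,0],"claw":5},{"slide":[0,0,0],"delta_rot":[0,0,0],"claw":5},{"slide":[0,0,0],"delta_rot":[0,0,0],"claw":5},{"slide":[0,0,0],"delta_rot":[0,0,0],"claw":5}]'

```text
time_s: 6.6
position: [0.5116, -0.0235, 0.1146]
tool_rot: [0.0, 0.998, -0.065, 0.0]
force: [1.1, 1.1, -0.9]
opening: 0.157
```

```bash
python3 -c "
from plan import *
st(); plan([.5106,-.0223,.105],-7.5,n=1)
cap('scene','s4.png');cap('top','t4.png')
a=cv2.imread('pics/s4.png')[200:275,180:260];b=cv2.imread('pics/t4.png')[195:270,225:305]
cv2.imwrite('pics/c4.png',cv2.resize(np.hstack([a,b]),None,fx=5,fy=5,interpolation=cv2.INTER_CUBIC))"
```

```text
6.6 [511.6 -23.5 114.6] yaw -7.49 z [ 0. -0. -1.] F [ 1.1  1.1 -0.9] open 13.4
rot/row [ 0.   -0.    0.01]
[-1.2, -1.0, 9.6]
```

View pics/c4.png

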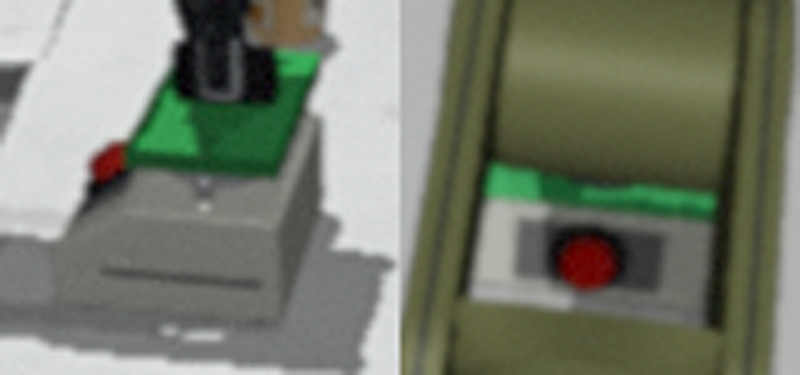

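```bash
python3 -c "
from plan import *
c=cap('scene');t=cap('top')
y=np.radians(-7.5);ax=np.array([np.cos(y),np.sin(y)]);ay=np.array([-ax[1],ax[0]])
o=np.array([.5116,-.0235]);d=np.array([.5106,-.0223])
P=lambda o,x,y,z:np.r_[o+x*ax+y*ay,z]
for n,q in [('lid lower front-right',P(o,-.042,-.062,.0945)),('lid lower back-right',P(o,.042,-.062,.0945)),('upper back-right',P(o,.042,-.062,.1065)),('pin tip',P(d,0,-.045,.081)),('pin base',P(d,0,-.045,.07)),('deck back right',P(d,.045,-.065,.07))]:
  print(n,np.round((px(c,q)[0]-[180,200])*5+2))
for n,q in [('lid front-left lower top',P(o,-.042,.062,.0945)),('lid FR',P(o,-.042,-.062,.0945)),('panel front-left',P(d,-.085,.065,.039)),('front right',P(d,-.085,-.065,.039))]:
  print('top',n,np.round((px(t,q)[0]-[225,195])*5+2)+[400,0])
"
```

```text
lid lower front-right [122. 169.]
lid lower back-right [276. 181.]
upper back-right [275. 161.]
pin tip [205. 179.]
pin base [206. 197.]
deck back right [280. 223.]
top lid front-left lower top [476. 198.]
top lid FR [715. 225.]
top panel front-left [464. 282.]
top front right [702. 308.]
```

Call:
servo_tool --steps '[{"slide":[-1.5,-0.8,0],"delta_rot":[0,0,0],"claw":5},{"slide":[0,0,4],"delta_rot":[0,0,0],"claw":5},{"slide":[0,0,4],"delta_rot":[0,0,0],"claw":5},{"slide":[0,0,3],"delta_rot":[0,0,0],"claw":5},{"slide":[0,0,2],"delta_rot":[0,0,0],"claw":5},{"slide":[0,0,2],"delta_rot":[0,0,0],"claw":5},{"slide":[0,0,2],"delta_rot":[0,0,0],"claw":5},{"slide":[0,0,0],"delta_rot":[0,0,0],"claw":5},{"slide":[0,0,0],"delta_rot":[0,0,0],"claw":5},{"slide":[0,0,0],"delta_rot":[0,0,0],"claw":5}]'

```text
time_s: 8.05
position: [0.5103, -0.0225, 0.0977]
tool_rot: [0.0, 0.998, -0.065, 0.0]
force: [0.2, -0.3, -0.9]
opening: 0.156
```

Lid underside is already ~3 mm below the pin tips with no contact force. Continue down.

Call:
servo_tool --steps '[{"slide":[0,0,2],"delta_rot":[0,0,0],"claw":5},{"slide":[0,0,2],"delta_rot":[0,0,0],"claw":5},{"slide":[0,0,1.5],"delta_rot":[0,0,0],"claw":5},{"slide":[0,0,1.5],"delta_rot":[0,0,0],"claw":5},{"slide":[0,0,0.5],"delta_rot":[0,0,0],"claw":5},{"slide":[0,0,0.5],"delta_rot":[0,0,0],"claw":5},{"slide":[0,0,0],"delta_rot":[0,0,0],"claw":5},{"slide":[0,0,0],"delta_rot":[0,0,0],"claw":5},{"slide":[0,0,0],"delta_rot":[0,0,0],"claw":5},{"slide":[0,0,0],"delta_rot":[0,0,0],"claw":5}]'

```text
time_s: 9.3
position: [0.5103, -0.0225, 0.0896]
tool_rot: [-0.0, 0.998, -0.065, 0.0]
force: [0.1, 0.9, -0.9]
opening: 0.158
```

```bash
python3 -c "
from plan import *
st()
cap('scene','s5.png');a=cv2.imread('pics/s5.png')[195:275,170:265]
cv2.imwrite('pics/c5.png',cv2.resize(a,None,fx=7,fy=7,interpolation=cv2.INTER_CUBIC))"
```

```text
9.3 [510.3 -22.5  89.6] yaw -7.50 z [ 0.  0. -1.] F [ 0.1  0.9 -0.9] open 13.5
```

View pics/c5.png

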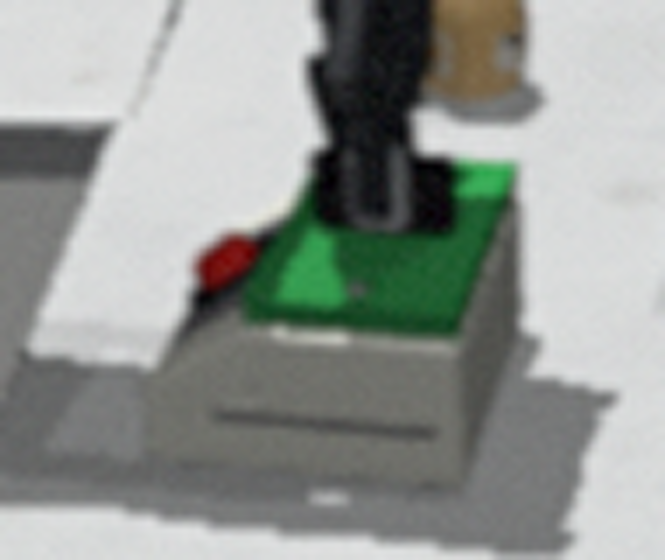

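Lid sits on the deck with the pin visible in the near hole at (357,288). Nudge down 1 mm, then drag the chopper by the handle toward the mouth.

```bash
python3 -c "
from plan import *
plan([.605,-.066,.0896],2.5)"
```

```text
rot/row [ 0. -0. -1.]
[10.0, 3.1, -0.0]
[9.9, 3.2, -0.0]
[9.8, 3.4, -0.0]
[9.8, 3.6, -0.0]
[9.7, 3.8, -0.0]
[9.7, 3.9, -0.0]
[9.6, 4.1, -0.0]
[9.5, 4.3, -0.0]
[9.4, 4.4, -0.0]
[9.4, 4.6, -0.0]
```

Call:
servo_tool --steps '[{"slide":[0,0,0.5],"delta_rot":[0,0,0],"claw":5},{"slide":[0,0,0.5],"delta_rot":[0,0,0],"claw":5},{"slide":[0,0,0],"delta_rot":[0,0,0],"claw":5},{"slide":[0,0,0],"delta_rot":[0,0,0],"claw":5},{"slide":[0,0,0],"delta_rot":[0,0,0],"claw":5},{"slide":[0,0,0],"delta_rot":[0,0,0],"claw":5},{"slide":[0,0,0],"delta_rot":[0,0,0],"claw":5},{"slide":[0,0,0],"delta_rot":[0,0,0],"claw":5},{"slide":[0,0,0],"delta_rot":[0,0,0],"claw":5},{"slide":[0,0,0],"delta_rot":[0,0,0],"claw":5}]'

```text
time_s: 10.6
position: [0.5103, -0.0225, 0.0893]
tool_rot: [0.0, 0.998, -0.065, -0.0]
force: [-3.5, 0.6, 4.4]
opening: 0.155
```

Call:
servo_tool --steps '[{"slide":[5,1.5,-0.4],"delta_rot":[0,0,-0.5],"claw":5},{"slide":[10,3.2,0],"delta_rot":[0,0,-1],"claw":5},{"slide":[10,3.4,0],"delta_rot":[0,0,-1],"claw":5},{"slide":[10,3.6,0],"delta_rot":[0,0,-1],"claw":5},{"slide":[10,3.8,0],"delta_rot":[0,0,-1.2],"claw":5},{"slide":[10,4,0],"delta_rot":[0,0,-1.3],"claw":5},{"slide":[10,4.2,0],"delta_rot":[0,0,-1.3],"claw":5},{"slide":[10,4.4,0],"delta_rot":[0,0,-1.2],"claw":5},{"slide":[10,4.5,0],"delta_rot":[0,0,-1],"claw":5},{"slide":[8,4.6,0],"delta_rot":[0,0,-0.5],"claw":5}]'

```text
time_s: 11.85
position: [0.6016, -0.0643, 0.0894]
tool_rot: [-0.0, 1.0, 0.022, -0.0]
force: [-5.7, 3.1, 5.6]
opening: 0.154
```

```bash
python3 -c "
from plan import *
st()
plan([.605,-.066,.0896],2.5,n=1)
plan([.500,-.0705,.15],2.5,lean=35,n=8,frm=([.6,-.066,.18],2.5,0))
plan([.500,-.0705,.15],2.5,lean=35,n=1)
cap('scene','s6.png');cap('top','t6.png')
a=cv2.imread('pics/s6.png')[160:300,180:340];b=cv2.imread('pics/t6.png')[120:260,200:360]
cv2.imwrite('pics/c6.png',cv2.resize(np.hstack([a,b]),None,fx=2.5,fy=2.5,interpolation=cv2.INTER_CUBIC))"
```

```text
11.85 [601.6 -64.3  89.4] yaw 2.52 z [-0.001  0.001 -1.   ] F [-5.7  3.1  5.6] open 13.1
rot/row [-0.04  0.04  0.02]
[3.3, 1.8, -0.2]
rot/row [0.   4.38 0.  ]
[-12.5, 0.0, 3.8]
[-12.8, 0.0, 2.8]
[-12.9, 0.0, 1.8]
[-13.0, 0.0, 0.8]
[-13.1, 0.0, -0.2]
[-13.0, 0.0, -1.2]
[-12.9, 0.0, -2.2]
[-12.7, 0.0, -3.1]
rot/row [-0.05 35.04  0.  ]
[-101.9, 1.7, -60.6]
```

View pics/c6.png

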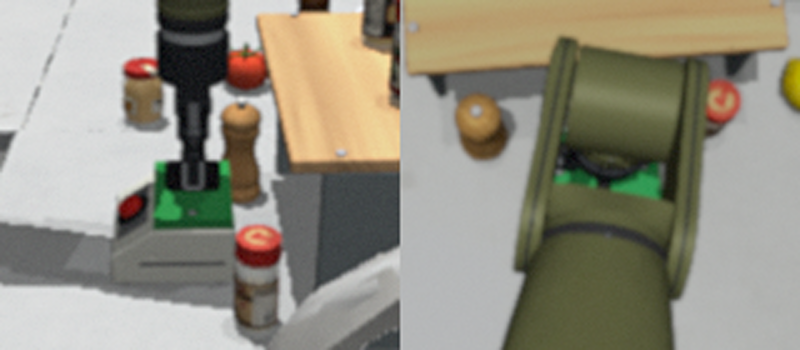

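Chopper now in the mouth, clear of mill and spice jar, lid on. Release and rise.

Call:
servo_tool --steps '[{"slide":[0,0,0],"delta_rot":[0,0,0],"claw":40},{"slide":[0,0,0],"delta_rot":[0,0,0],"claw":40},{"slide":[0,0,0],"delta_rot":[0,0,0],"claw":40},{"slide":[0,0,-5],"delta_rot":[0,0,0],"claw":40},{"slide":[0,0,-10],"delta_rot":[0,0,0],"claw":40},{"slide":[0,0,-15],"delta_rot":[0,0,0],"claw":40},{"slide":[0,0,-15],"delta_rot":[0,0,0],"claw":40},{"slide":[0,0,-20],"delta_rot":[0,0,0],"claw":40},{"slide":[0,0,-20],"delta_rot":[0,0,0],"claw":40},{"slide":[0,0,0],"delta_rot":[0,0,0],"claw":40}]'

```text
time_s: 13.2
position: [0.6029, -0.0647, 0.1772]
tool_rot: [0.001, 1.0, 0.022, 0.003]
force: [-0.9, -0.1, 0.4]
opening: 0.472
```

```bash
python3 -c "
from plan import *
st()
plan([.450,-.0709,.10],2.5,lean=35)"
```

```text
13.2 [602.9 -64.7 177.2] yaw 2.51 z [ 0.005 -0.001 -1.   ] F [-0.9 -0.1  0.4] open 40.3
rot/row [0.01 3.47 0.  ]
[-15.3, -0.1, 7.6]
[-15.8, -0.1, 6.7]
[-16.2, -0.1, 5.7]
[-16.5, -0.1, 4.7]
[-16.7, -0.1, 3.7]
[-16.9, -0.1, 2.7]
[-17.1, -0.1, 1.7]
[-17.1, -0.1, 0.6]
[-17.1, -0.1, -0.4]
[-17.1, -0.1, -1.4]
```

Call:
servo_tool --steps '[{"slide":[-15.3,0,7.6],"delta_rot":[0,3.5,0],"claw":60},{"slide":[-15.8,0,6.7],"delta_rot":[0,3.5,0],"claw":60},{"slide":[-16.2,0,5.7],"delta_rot":[0,3.5,0],"claw":60},{"slide":[-16.5,0,4.7],"delta_rot":[0,3.5,0],"claw":60},{"slide":[-16.7,0,3.7],"delta_rot":[0,3.5,0],"claw":60},{"slide":[-16.9,0,2.7],"delta_rot":[0,3.5,0],"claw":60},{"slide":[-17.1,0,1.7],"delta_rot":[0,3.5,0],"claw":60},{"slide":[-17.1,0,0.6],"delta_rot":[0,3.5,0],"claw":60},{"slide":[-17.1,0,-0.4],"delta_rot":[0,3.5,0],"claw":60},{"slide":[-17.1,0,-1.4],"delta_rot":[0,3.5,0],"claw":60}]'

```text
time_s: 14.45
position: [0.4473, -0.0708, 0.0963]
tool_rot: [-0.007, 0.953, 0.021, 0.301]
force: [0.5, 0.3, -0.0]
opening: 0.706
```

```bash
python3 -c "
from plan import *
st()
plan([.475,-.0698,.019],2.5,lean=35,n=8)
cap('scene','s7.png');cap('top','t7.png')
a=cv2.imread('pics/s7.png')[160:300,140:300];b=cv2.imread('pics/t7.png')[120:260,200:360]
cv2.imwrite('pics/c7.png',cv2.resize(np.hstack([a,b]),None,fx=2.5,fy=2.5,interpolation=cv2.INTER_CUBIC))"
```

```text
14.45 [447.3 -70.8  96.3] yaw 2.51 z [ 0.574  0.026 -0.819] F [ 0.5  0.3 -0. ] open 60.3
rot/row [-0.   -0.01  0.  ]
[-2.7, 0.0, 9.9]
[-2.7, 0.0, 9.9]
[-2.7, 0.0, 9.9]
[-2.7, 0.0, 9.9]
[-2.7, 0.0, 9.9]
[-2.7, 0.0, 9.9]
[-2.7, 0.0, 9.9]
[-2.7, 0.0, 9.9]
```

View pics/c7.png

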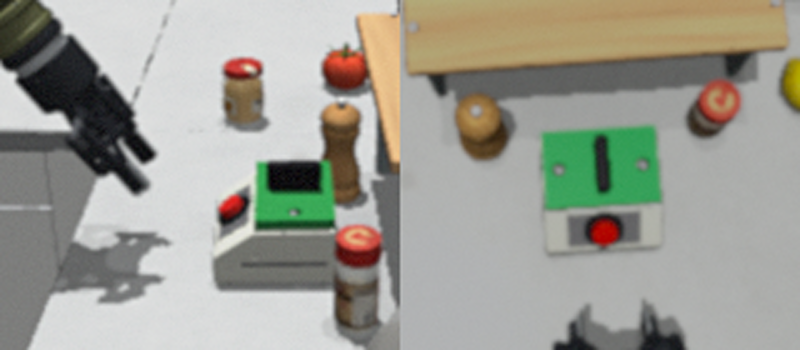

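Lid is fully on with both pins visible in the holes (560,170),(642,165); the chopper is square with the riser. Descend in front of the plinth.

Call:
servo_tool --steps '[{"slide":[-2.7,0,9.9],"delta_rot":[0,0,0],"claw":60},{"slide":[-2.7,0,9.9],"delta_rot":[0,0,0],"claw":60},{"slide":[-2.7,0,9.9],"delta_rot":[0,0,0],"claw":60},{"slide":[-2.7,0,9.9],"delta_rot":[0,0,0],"claw":60},{"slide":[-2.7,0,9.9],"delta_rot":[0,0,0],"claw":60},{"slide":[-2.7,0,9.9],"delta_rot":[0,0,0],"claw":60},{"slide":[-2.7,0,9.9],"delta_rot":[0,0,0],"claw":60},{"slide":[-2.7,0,9.9],"delta_rot":[0,0,0],"claw":60},{"slide":[4.1,0,2.9],"delta_rot":[0,0,0],"claw":60},{"slide":[4.1,0,2.9],"delta_rot":[0,0,0],"claw":60}]'

```text
time_s: 15.8
position: [0.4865, -0.0695, 0.0201]
tool_rot: [-0.007, 0.953, 0.021, 0.301]
force: [0.5, 0.2, 0.2]
opening: 0.703
```

Call:
servo_tool --steps '[{"slide":[4.1,0,2.87],"delta_rot":[0,0,0],"claw":60},{"slide":[4.1,0,2.87],"delta_rot":[0,0,0],"claw":60},{"slide":[4.1,0,2.87],"delta_rot":[0,0,0],"claw":60},{"slide":[4.1,0,2.87],"delta_rot":[0,0,0],"claw":60},{"slide":[4.1,0,2.87],"delta_rot":[0,0,0],"claw":60},{"slide":[4.1,0,2.87],"delta_rot":[0,0,0],"claw":60},{"slide":[4.1,0,2.87],"delta_rot":[0,0,0],"claw":60},{"slide":[4.1,0,2.87],"delta_rot":[0,0,0],"claw":60},{"slide":[4.1,0,2.87],"delta_rot":[0,0,0],"claw":60},{"slide":[4.1,0,2.87],"delta_rot":[0,0,0],"claw":60}]'

```text
time_s: 17.05
position: [0.5362, -0.0672, 0.0199]
tool_rot: [-0.007, 0.954, 0.021, 0.301]
force: [-3.9, -0.1, 2.7]
opening: 0.704
```

```bash
python3 -c "
from plan import *
st()
c=cap('top','t8.png')
b=c['image'][120:260,200:360][:,:,::-1]
cv2.imwrite('pics/c8.png',cv2.resize(b,None,fx=4,fy=4,interpolation=cv2.INTER_CUBIC))"
```

```text
17.05 [536.2 -67.2  19.9] yaw 2.50 z [ 0.573  0.025 -0.819] F [-3.9 -0.1  2.7] open 60.1
```

View pics/c8.png

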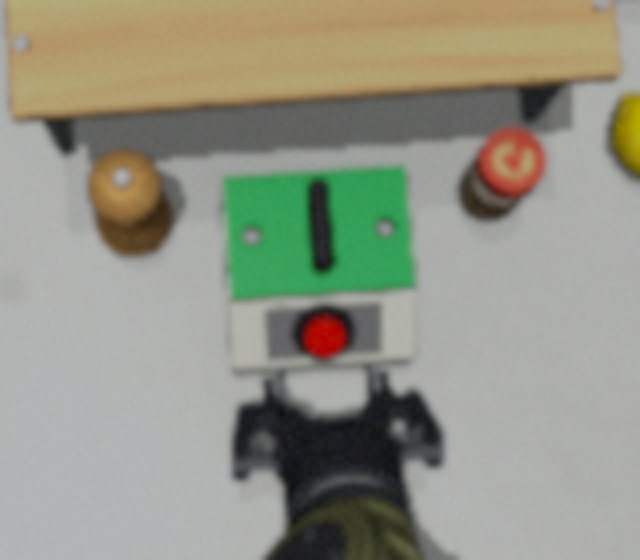

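Both fingers bear on the front plinth; the chopper is square, centred between mill and jar. Measure the remaining travel.

```bash
python3 -c "
from plan import *
c=cap('top')
q=lambda p,z: onz(c,np.array(p,float).reshape(-1,2)/4+[199.6,119.6],z)[:,:2]*1000
p=q([(252,237),(385,229)],.081);f=q([(232,371),(410,360)],.039);print(p,p.mean(0),f,f.mean(0))
for a in(p,f):
  d=a[0]-a[1];print(np.linalg.norm(d),np.degrees(np.arctan2(-d[0],d[1])))
a=np.radians(2.5);print('deck x in riser', (p.mean(0)-[815,-53])@[np.cos(a),np.sin(a)],(p.mean(0)-[815,-53])@[-np.sin(a),np.cos(a)])
"
```

```text
[[ 625.05875318  -19.30579873]
 [ 628.53315706 -108.9879033 ]] [626.79595512 -64.14685102] [[ 538.91563104   -3.77304291]
 [ 543.83181325 -127.27450547]] [541.37372215 -65.52377419]
89.74938084820512 2.218605100294625
123.59927225930362 2.2795507722835957
deck x in riser -188.51113514655154 -2.9268965474638833
```

Call:
servo_tool --steps '[{"slide":[6.6,0,4.6],"delta_rot":[0,0,0],"claw":60},{"slide":[9.8,0,6.9],"delta_rot":[0,0,0],"claw":60},{"slide":[11.5,0,8],"delta_rot":[0,0,0],"claw":60},{"slide":[11.5,0,8],"delta_rot":[0,0,0],"claw":60},{"slide":[11.5,0,8],"delta_rot":[0,0,0],"claw":60},{"slide":[11.5,0,8],"delta_rot":[0,0,0],"claw":60},{"slide":[11.5,0,8],"delta_rot":[0,0,0],"claw":60},{"slide":[11.5,0,8],"delta_rot":[0,0,0],"claw":60},{"slide":[9.8,0,6.9],"delta_rot":[0,0,0],"claw":60},{"slide":[6.6,0,4.6],"delta_rot":[0,0,0],"claw":60}]'

```text
time_s: 18.4
position: [0.6607, -0.0618, 0.0202]
tool_rot: [-0.007, 0.953, 0.021, 0.301]
force: [-3.5, -0.6, 0.2]
opening: 0.706
```

Call:
servo_tool --steps '[{"slide":[2.5,0,1.75],"delta_rot":[0,0,0],"claw":60},{"slide":[2.5,0,1.75],"delta_rot":[0,0,0],"claw":60},{"slide":[2.5,0,1.75],"delta_rot":[0,0,0],"claw":60},{"slide":[2.5,0,1.75],"delta_rot":[0,0,0],"claw":60},{"slide":[2.5,0,1.75],"delta_rot":[0,0,0],"claw":60},{"slide":[0,0,0],"delta_rot":[0,0,0],"claw":60},{"slide":[0,0,0],"delta_rot":[0,0,0],"claw":60},{"slide":[0,0,0],"delta_rot":[0,0,0],"claw":60},{"slide":[0,0,0],"delta_rot":[0,0,0],"claw":60},{"slide":[0,0,0],"delta_rot":[0,0,0],"claw":60}]'

```text
time_s: 19.65
position: [0.6754, -0.0613, 0.0205]
tool_rot: [-0.006, 0.953, 0.021, 0.301]
force: [0.0, -0.3, -0.3]
opening: 0.702
```

Call:
servo_tool --steps '[{"slide":[0.8,0,0.57],"delta_rot":[0,0,0],"claw":60},{"slide":[0.8,0,0.57],"delta_rot":[0,0,0],"claw":60},{"slide":[0.8,0,0.57],"delta_rot":[0,0,0],"claw":60},{"slide":[0.8,0,0.57],"delta_rot":[0,0,0],"claw":60},{"slide":[0,0,0],"delta_rot":[0,0,0],"claw":60},{"slide":[0,0,0],"delta_rot":[0,0,0],"claw":60},{"slide":[0,0,0],"delta_rot":[0,0,0],"claw":60},{"slide":[0,0,0],"delta_rot":[0,0,0],"claw":60},{"slide":[0,0,0],"delta_rot":[0,0,0],"claw":60},{"slide":[0,0,0],"delta_rot":[0,0,0],"claw":60}]'

```text
time_s: 20.9
position: [0.6773, -0.0611, 0.02]
tool_rot: [-0.007, 0.954, 0.021, 0.299]
force: [-22.7, -2.4, 16.4]
opening: 0.704
```

The chopper is hard against the stop (22.7 N reaction, stalled 1.4 mm short of command). Back off and shut the fingers.

Call:
servo_tool --steps '[{"slide":[-2,0,-1.4],"delta_rot":[0,0,0],"claw":60},{"slide":[-8.2,0,-5.7],"delta_rot":[0,0,0],"claw":60},{"slide":[-8.2,0,-5.7],"delta_rot":[0,0,0],"claw":60},{"slide":[0,0,-15],"delta_rot":[0,0,0],"claw":30},{"slide":[0,0,-15],"delta_rot":[0,0,0],"claw":0},{"slide":[0,0,-15],"delta_rot":[0,0,0],"claw":0},{"slide":[0,0,-15],"delta_rot":[0,0,0],"claw":0},{"slide":[0,0,-15],"delta_rot":[0,0,0],"claw":0},{"slide":[0,0,-10],"delta_rot":[0,0,0],"claw":0},{"slide":[0,0,0],"delta_rot":[0,0,0],"claw":0}]'

```text
time_s: 22.15
position: [0.608, -0.0642, 0.0905]
tool_rot: [-0.006, 0.953, 0.021, 0.301]
force: [-1.3, 0.7, 0.2]
opening: 0.0
```

```bash
python3 -c "
from plan import *
st()
plan([.674,-.0622,.099],2.5,lean=35,n=5)
cap('scene','s9.png');cap('top','t9.png')
a=cv2.imread('pics/s9.png')[160:300,180:340];b=cv2.imread('pics/t9.png')[100:240,200:360]
cv2.imwrite('pics/c9.png',cv2.resize(np.hstack([a,b]),None,fx=2.5,fy=2.5,interpolation=cv2.INTER_CUBIC))"
```

```text
22.15 [608.  -64.2  90.5] yaw 2.51 z [ 0.574  0.025 -0.818] F [-1.3  0.7  0.2] open 0.0
rot/row [ 0.   -0.01  0.  ]
[11.8, 0.2, 6.2]
[11.8, 0.2, 6.2]
[11.8, 0.2, 6.2]
[11.8, 0.2, 6.2]
[11.8, 0.2, 6.2]
```

View pics/c9.png

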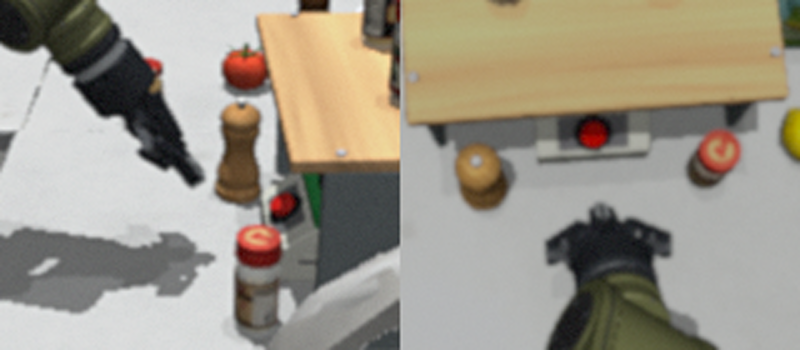

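Chopper's front shows square at the mouth under the board, button out at (593,132) of the crop; mill and jar undisturbed. Check position numerically.

```bash
python3 -c "
from plan import *
c=cap('top')
q=lambda p,z: onz(c,(np.array(p,float).reshape(-1,2)-[400,0])/2.5+[199.7,99.7],z)[:,:2]*1000
print(q([(593,132)],.065)); f=q([(537,160),(650,154)],.039); print(f,f.mean(0)); d=f[0]-f[1];print(np.linalg.norm(d),np.degrees(np.arctan2(-d[0],d[1])))
e=q([(409,123),(785,98)],.2);print(e,e.mean(0))
hsv=cv2.cvtColor(c['image'],cv2.COLOR_RGB2HSV);m=((hsv[:,:,0]<8)|(hsv[:,:,0]>172))&(hsv[:,:,1]>200)&(hsv[:,:,2]>100)
ys,xs=np.nonzero(m[140:165,265:290]);u=(xs.mean()+265,ys.mean()+140);print(u,len(xs),onz(c,[u],.064)*1000)
"
```

```text
[[701.63491469 -60.99592981]]
[[ 677.28197355    2.06312192]
 [ 681.36735426 -126.42631836]] [679.32466391 -62.18159822]
128.55437215790943 1.8211320729763412
[[ 678.42930206  121.97630427]
 [ 694.98703276 -238.14244731]] [686.70816741 -58.08307152]
(np.float64(276.91803278688525), np.float64(154.27868852459017)) 61 [[696.80691076 -60.9438433   64.        ]]
```

Button at (0.697, -0.061, 0.066) by both vision and travel. Go to the stand-off on its axis and approach.

Call:
servo_tool --steps '[{"slide":[11.8,0,6.2],"delta_rot":[0,0,0],"claw":0},{"slide":[11.8,0,6.2],"delta_rot":[0,0,0],"claw":0},{"slide":[11.8,0,6.2],"delta_rot":[0,0,0],"claw":0},{"slide":[11.8,0,6.2],"delta_rot":[0,0,0],"claw":0},{"slide":[11.8,0,6.2],"delta_rot":[0,0,0],"claw":0},{"slide":[0,0,10],"delta_rot":[0,0,0],"claw":0},{"slide":[0,0,10],"delta_rot":[0,0,0],"claw":0},{"slide":[0,0,8],"delta_rot":[0,0,0],"claw":0},{"slide":[0,0,3],"delta_rot":[0,0,0],"claw":0},{"slide":[0,0,0],"delta_rot":[0,0,0],"claw":0}]'

```text
time_s: 23.55
position: [0.6917, -0.0604, 0.0724]
tool_rot: [-0.007, 0.954, 0.021, 0.3]
force: [-0.4, -1.4, -0.2]
opening: -0.0
```

```bash
python3 -c "
from plan import *
st();plan([.697,-.0612,.066],2.5,35,n=1)
cap('scene','s10.png');cap('top','t10.png')
a=cv2.imread('pics/s10.png')[180:270,230:330];b=cv2.imread('pics/t10.png')[110:200,225:325]
cv2.imwrite('pics/c10.png',cv2.resize(np.hstack([a,b]),None,fx=4,fy=4,interpolation=cv2.INTER_CUBIC))"
```

```text
23.55 [691.7 -60.4  72.4] yaw 2.50 z [ 0.572  0.025 -0.82 ] F [-0.4 -1.4 -0.2] open -0.0
rot/row [-0.01  0.04 -0.  ]
[0.7, 1.0, 8.3]
```

View pics/c10.png

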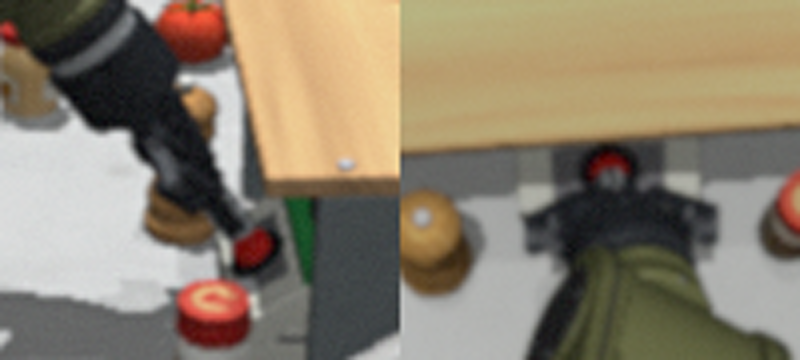

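Fingertips are right over the button centre, ~8 mm off. Touch it first to locate contact.

Call:
servo_tool --steps '[{"slide":[0.5,0.5,3],"delta_rot":[0,0,0],"claw":0},{"slide":[0,0,3],"delta_rot":[0,0,0],"claw":0},{"slide":[0,0,2],"delta_rot":[0,0,0],"claw":0},{"slide":[0,0,1],"delta_rot":[0,0,0],"claw":0},{"slide":[0,0,1],"delta_rot":[0,0,0],"claw":0},{"slide":[0,0,0],"delta_rot":[0,0,0],"claw":0},{"slide":[0,0,0],"delta_rot":[0,0,0],"claw":0},{"slide":[0,0,0],"delta_rot":[0,0,0],"claw":0},{"slide":[0,0,0],"delta_rot":[0,0,0],"claw":0},{"slide":[0,0,0],"delta_rot":[0,0,0],"claw":0}]'

```text
time_s: 24.9
position: [0.6981, -0.0607, 0.0651]
tool_rot: [-0.007, 0.953, 0.021, 0.301]
force: [-3.6, -0.9, 3.6]
opening: 0.001
```

```bash
python3 -c "
from plan import *
st();plan([.697,-.0612,.066],2.5,35,n=1)"
```

```text
24.9 [698.1 -60.7  65.1] yaw 2.51 z [ 0.573  0.025 -0.819] F [-3.6 -0.9  3.6] open 0.1
rot/row [-0.   -0.01  0.  ]
[-0.4, 0.4, -1.4]
```

Contact with ~5 N along the axis (about 2 mm in). Press home and hold.

Call:
servo_tool --steps '[{"slide":[0,0,1],"delta_rot":[0,0,0],"claw":0},{"slide":[0,0,1],"delta_rot":[0,0,0],"claw":0},{"slide":[0,0,1],"delta_rot":[0,0,0],"claw":0},{"slide":[0,0,1],"delta_rot":[0,0,0],"claw":0},{"slide":[0,0,1],"delta_rot":[0,0,0],"claw":0},{"slide":[0,0,1],"delta_rot":[0,0,0],"claw":0},{"slide":[0,0,0],"delta_rot":[0,0,0],"claw":0},{"slide":[0,0,0],"delta_rot":[0,0,0],"claw":0},{"slide":[0,0,0],"delta_rot":[0,0,0],"claw":0},{"slide":[0,0,0],"delta_rot":[0,0,0],"claw":0}]'

```text
time_s: 26.15
position: [0.7007, -0.0612, 0.062]
tool_rot: [-0.007, 0.954, 0.021, 0.3]
force: [-29.2, -2.6, 26.3]
opening: -0.005
```

```bash
python3 -c "
from plan import *
st()"
```

```text
26.15 [700.7 -61.2  62. ] yaw 2.57 z [ 0.573  0.025 -0.819] F [-29.2  -2.6  26.3] open -0.4
```

38 N along the axis, button bottomed and held for over 0.5 s. Release along the axis and withdraw.

Call:
servo_tool --steps '[{"slide":[0,0,-3],"delta_rot":[0,0,0],"claw":0},{"slide":[0,0,-5],"delta_rot":[0,0,0],"claw":0},{"slide":[0,0,-12],"delta_rot":[0,0,0],"claw":0},{"slide":[0,0,-20],"delta_rot":[0,0,0],"claw":0},{"slide":[0,0,-30],"delta_rot":[0,0,0],"claw":0},{"slide":[0,0,-35],"delta_rot":[0,0,0],"claw":0},{"slide":[0,0,-35],"delta_rot":[0,0,0],"claw":0},{"slide":[0,0,-35],"delta_rot":[0,0,0],"claw":0},{"slide":[0,0,-20],"delta_rot":[0,0,0],"claw":0},{"slide":[0,0,0],"delta_rot":[0,0,0],"claw":0}]'

```text
time_s: 27.4
position: [0.5901, -0.0655, 0.222]
tool_rot: [-0.006, 0.953, 0.021, 0.302]
force: [0.5, -0.3, -0.5]
opening: -0.002
```

```bash
python3 -c "
from plan import *
st()
cap('scene','s11.png');c=cap('top','t11.png')
a=cv2.imread('pics/s11.png')[160:270,230:340];b=cv2.imread('pics/t11.png')[100:210,220:330]
cv2.imwrite('pics/c11.png',cv2.resize(np.hstack([a,b]),None,fx=3.6,fy=3.6,interpolation=cv2.INTER_CUBIC))
A=cv2.imread('pics/t9.png')[100:165,225:345].astype(int);B=cv2.imread('pics/t11.png')[100:165,225:345].astype(int)
print('t9 vs t11 diff',abs(A-B).mean(),abs(A-B).max())"
```

```text
27.4 [590.1 -65.5 222. ] yaw 2.54 z [ 0.576  0.024 -0.817] F [ 0.5 -0.3 -0.5] open -0.2
t9 vs t11 diff 2.0253846153846156 25
```

```bash
python3 -c "
from h import *
L=lambda n:cv2.imread('pics/'+n).astype(np.float32).mean(2)
def sh(a,b,y0,y1,x0,x1): 
    A,B=L(a)[y0:y1,x0:x1],L(b)[y0:y1,x0:x1]; return np.round(cv2.phaseCorrelate(A,B,cv2.createHanningWindow((x1-x0,y1-y0),5))[0],3)
print('chopper front',sh('t9.png','t11.png',144,166,250,306))
print('mill',sh('t1.png' if 0 else 'top1.png','t11.png',150,190,218,250),'spice',sh('top1.png','t11.png',145,180,312,340),'spread',sh('top1.png','t11.png',200,235,140,180))
print('scene lid/chopper side',sh('s9.png','s11.png',225,265,285,310))
for n in('t9.png','t11.png'):
    im=cv2.imread('pics/'+n)[140:165,265:290].astype(int); m=(im[:,:,2]>110)&(im[:,:,1]<70);ys,xs=np.nonzero(m);print(n,xs.mean()+265,ys.mean()+140,len(xs))
"
```

```text
chopper front [ 0.527 -0.003]
mill [-0.122  0.164] spice [-0.269 -0.073] spread [0.047 0.112]
scene lid/chopper side [0.588 0.211]
t9.png 277.0 155.32608695652175 46
t11.png 277.1020408163265 155.12244897959184 49
```

```bash
python3 -c "
from workcell import arm
print(arm.sign_off())"
```

```text
the job is handed in; nothing more can be done
None
```

The job is done and handed in at about 27 s of the 72 s allowed. I placed the lid over both pins, brought the chopper back against the stop bar, then pressed and released the start button.

- **Lid:** it met the deck with about 5 N, and both pins showed in their holes afterwards. I dragged the chopper by the lid handle to the riser mouth, then pushed its front with two fingers.
- **Stop bar:** the chopper stalled against the bar at about 23 N, with its front square to the riser within about 1° and within a few millimetres of the expected place.
- **Button:** I pressed it with the tool leaning back 35°, reaching 38 N along its axis against the 9 N needed. The command was at full depth for 0.5 s. The true hold was slightly longer, because the button bottomed a little before that. After release, the button's position in the image matched the one before the press.
- **Bystanders:** the pepper mill, spice jar and nut spread jar show only sub-pixel shifts since the start, under 1 mm. The robot is clear of everything, with no force reading.

**Checks that were weaker or missing:**
- I had used up the picture limit, so I checked the final state numerically rather than by eye.
- Comparing pictures from before and after the press, the chopper front shows about 0.5 pixel (about 1.4 mm) of sideways shift and none front to back. That is near the noise level.
- The back face against the bar is hidden under the board, so flushness rests on the force and travel readings.

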